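Snap the parts-box lid shut all round

TASK

The lid of the grey parts box is on but not snapped shut: its four rim strips still slope up at the outer edge. Press down on the rim from above, strip by strip, until all four sides have clicked down level with the middle of the lid. Only press: do not lift the box or shove it out of its place, leave the carton, the tape roll and the screwdriver alone, and finish clear of everything.

Things in the scene. Friction and masses are not known exactly. Their poses are not given: they have to be found in the camera images.
- box: grey plastic parts box, 190 (own x) x 150 mm, 80 mm high with its white lid, about 0.95 kg, loose on the bench, turned any way; origin: centre of its underside, z up. The lid's middle (124 x 84 mm) is fixed, level at 80 mm; round it are four rim strips 35 mm wide, each hinged along its inner edge. Unclipped strips slope up, outer edge 9 mm above the middle; clipped ones lie level with it
- rim0 (a joint): rim strip 0, the short side of the lid on the box's own +x end (83 mm long): hinge angle in rad, 0 = sprung up and unclipped, 0.24 = fully down and clipped. A snap spring holds it at either end; pressed down past about 0.12 it snaps the rest of the way and stays. Starts up.
- rim0_press (a point): point on the top face of rim strip 0, at the middle of its length, 25 mm out from its hinge and 10 mm in from its outer edge; moves with the strip: about 86 mm above the bench when up, 80 mm when clipped.. About 8 to 12 N straight down here snaps the strip; it then lies on a hard stop, where 20 N does no harm
- rim1 (a joint): rim strip 1, the long side of the lid on the box's own +y side (196 mm long): hinge angle in rad, 0 = sprung up and unclipped, 0.24 = fully down and clipped. A snap spring holds it at either end; pressed down past about 0.12 it snaps the rest of the way and stays. Starts up.
- rim1_press (a point): point on the top face of rim strip 1, at the middle of its length, 25 mm out from its hinge and 10 mm in from its outer edge; moves with the strip: about 86 mm above the bench when up, 80 mm when clipped.. About 8 to 12 N straight down here snaps the strip; it then lies on a hard stop, where 20 N does no harm
- rim2 (a joint): rim strip 2, the short side of the lid on the box's own -x end (83 mm long): hinge angle in rad, 0 = sprung up and unclipped, 0.24 = fully down and clipped. A snap spring holds it at either end; pressed down past about 0.12 it snaps the rest of the way and stays. Starts up.
- rim2_press (a point): point on the top face of rim strip 2, at the middle of its length, 25 mm out from its hinge and 10 mm in from its outer edge; moves with the strip: about 86 mm above the bench when up, 80 mm when clipped.. About 8 to 12 N straight down here snaps the strip; it then lies on a hard stop, where 20 N does no harm
- rim3 (a joint): rim strip 3, the long side of the lid on the box's own -y side (196 mm long): hinge angle in rad, 0 = sprung up and unclipped, 0.24 = fully down and clipped. A snap spring holds it at either end; pressed down past about 0.12 it snaps the rest of the way and stays. Starts up.
- rim3_press (a point): point on the top face of rim strip 3, at the middle of its length, 25 mm out from its hinge and 10 mm in from its outer edge; moves with the strip: about 86 mm above the bench when up, 80 mm when clipped.. About 8 to 12 N straight down here snaps the strip; it then lies on a hard stop, where 20 N does no harm
- carton: small cardboard carton 85 x 60 x 50 mm high, standing near the box; a bystander; origin at the centre of its underside
- tape: roll of black tape lying flat, 96 mm across, 48 mm high, near the box; a bystander; origin at the centre of its underside
- screwdriver: screwdriver lying on the bench near the box; a bystander; origin on its underside

How it is judged:
By the outcome, as a careful person would: the job done as asked, in the order asked, and still so for the second after the job is handed in, with the robot touching nothing.
It also fails if it takes over 58 s, if anything falls off the work surface, if the arm or the gripper's body presses on something with over 40 N, if the wrist force passes 120 N, or if a joint passes its speed limit or range.

ROBOT

A 7-joint arm with a two-finger parallel gripper is mounted at the origin on the work surface. World frame = base frame: x ahead of the robot, y to its left, z up, the work surface at z = 0. Lengths are in mm, angles in rad, forces in N, time in s.
With the tool pointing down it reaches from about 425 to 1025 mm from the base axis. Payload 9.4 kg.
Tool frame: the origin (TCP) lies at the very end of the fingers, on their centre line; the grasp point (between the pads) lies 19 mm behind it; z points along the fingers, x is the direction in which the jaws open and shut, and the axes are right-handed (so a half turn about z gives the same grasp; the last joint's range is limited). The gripper opens to 93 mm and grips with 3 to 60 N. Pads are 15 mm wide; open, the fingers measure 128 mm over their backs; the gripper's body (75 mm by 188 mm) begins 65 mm behind the grasp point.
Start: joints at [1.079, 0.599, -0.003, 1.599, 0.002, 0.943, -0.08], TCP at [292.17, -663.521, 218.618] pointing down, gripper open.
Joint ranges: [-2.57, 2.57], [-0.35, 1.97], [-1.29, 1.29], [0.11, 2.56], [-1.05, 4.19], [0.11, 1.86], [-2.63, 2.63]. Speed limits (rad/s): [2.22, 2.22, 3.01, 3.01, 3.14, 3.14, 3.14].

INTERFACE

Orientations are given as a rotation vector (axis times angle).
In Python, from plant import ctrl gives the robot as it stands.
- The arm moves only by the shell command python3 -m handwheel 'ROWS'. ROWS is text: rows parted by semicolons, each of 7 numbers parted by spaces: the shift along the world's x, y, z in cm, then the turn, a rotation vector about the world's x, y, z in rad, then the finger opening in cm, from 0 to 9.3. A call has 1 to 20 rows; each row is the pose to reach, as a shift and turn from the pose commanded when the call began; what a row does not reach only later rows make up. A row lasts 1/10 s, in which the tool goes at most 50 mm and 8.59 degrees, less where a joint would pass 70% of its speed; a pose out of reach is approached as far as the arm can. A call with a gripper value outside its range is refused whole. The fingers move at their own pace and stop on an object; the grip force is fixed at half the most. Time passes only in rows, so rows that repeat a pose let the fingers close. It gives the time, the measured TCP pose, the force and the opening at its end, in the units of the state.
- ctrl.sense(): the state, without advancing time (a new reading comes with each control period).
- ctrl.grab_frame(name): name is "scene" or "top"; returns a dict with "img" (420x560x3 uint8, red, green, blue), "mtx" (3x3 intrinsics, pixels), "distortion" ([k1, k2, p1, p2, k3] as OpenCV has them; the pictures are not rectified), "cam_to_world" (4x4, takes a point from camera to world coordinates). Camera axes: x right, y down, z forward; pixel columns grow to the right and rows downward; lengths in mm; the calibration is good to about 2 mm. A picture is of the moment at which its call begins. There is no depth.
- ctrl.hand_in(): hands the job in, once; it reports no verdict.
The state is a dict: "clock": time; "joint_positions": joint angles; "joint_vel": joint speeds; "joint_torque": joint torques, N m; "tcp_pos": TCP position; "orientation": TCP orientation; "force": force on the tool from outside, world axes, zero at the start; "torque": the same for the moment, N m; "gripper_width": finger opening in mm.
Only numpy, scipy, OpenCV 4.12 (cv2) and the standard library are available. Lean on these libraries where they do the work, as an engineer would, in place of code of your own. Each camera call takes 0.05 s, during which the arm holds its last target.

## Working session

There is one attempt and no reset: what is moved stays moved. The work goes in short steps, Python scripts to look and compute and a shell command to move; the robot and the scene stay as the last step left them, time stands still between calls to the robot, and variables do not carry over. Pictures are saved under pics/ and viewed, and the job is handed in when it is done.

```bash
mkdir -p pics; ls
python3 - <<'E'
from plant import ctrl
import cv2,pickle
s=ctrl.sense();print(s)
for n in("top","scene"):
    f=ctrl.grab_frame(n);cv2.imwrite(f"pics/{n}0.png",f["img"][:,:,::-1]);pickle.dump(f,open(f"{n}0.pkl","wb"));print(n,f["mtx"],f["distortion"],f["cam_to_world"])
E
```

```text
pics
{'clock': 0.0, 'joint_positions': array([ 1.07929569,  0.60013051, -0.00251301,  1.6001376 ,  0.00179294,
        0.94289593, -0.07980293]), 'joint_vel': array([-7.46027131e-04,  8.70791630e-04,  8.28510495e-04, -1.36547439e-03,
       -9.35447893e-05, -3.12728450e-04,  1.05922576e-03]), 'joint_torque': array([ 1.12210731e-03, -7.65055990e+01,  1.49743214e+00, -2.52352148e+01,
       -5.23791835e-02,  1.68557174e-02,  1.46789143e-04]), 'tcp_pos': array([ 291.94810005, -663.07935766,  217.75375788]), 'orientation': array([-2.63068289e+00,  1.71597277e+00,  2.18735085e-03]), 'force': array([-0.31175835, -0.30833433, -0.59780415]), 'torque': array([0.03168354, 0.03032329, 0.06473808]), 'gripper_width': 92.99530537951502}
top [[440.19216156   0.         276.83016564]
 [  0.         440.19216156 209.59336738]
 [  0.           0.           1.        ]] [-0.04005353  0.          0.          0.          0.        ] [[ 9.01592870e-02 -9.71380124e-01  2.19754314e-01  3.96998895e+02]
 [-9.95921856e-01 -8.72031505e-02  2.31358254e-02  6.17797404e+01]
 [-3.31041237e-03 -2.20944034e-01 -9.75280870e-01  8.09087059e+02]
 [ 0.00000000e+00  0.00000000e+00  0.00000000e+00  1.00000000e+00]]
scene [[428.13320036   0.         288.36547981]
 [  0.         428.13320036 204.23343712]
 [  0.           0.           1.        ]] [-0.12948368  0.          0.          0.          0.        ] [[-4.53149690e-01  5.89850852e-01 -6.68379631e-01  1.06402347e+03]
 [ 8.91375671e-01  2.91214332e-01 -3.47337914e-01  3.34492007e+02]
 [-1.02358372e-02 -7.53173410e-01 -6.57742383e-01  6.14151506e+02]
 [ 0.00000000e+00  0.00000000e+00  0.00000000e+00  1.00000000e+00]]
```

View pics/top0.png

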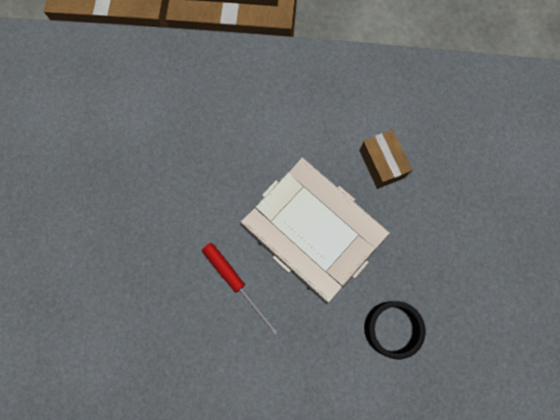

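View pics/scene0.png

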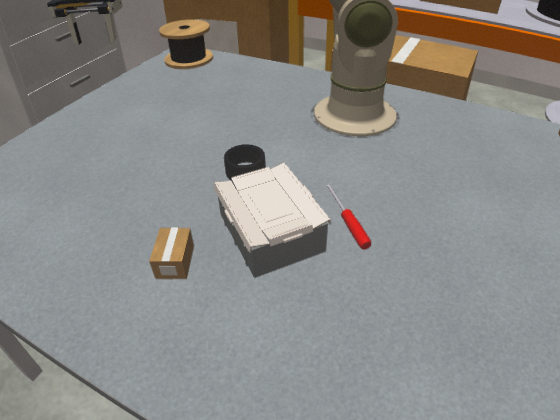

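```bash
cat > h.py <<'E'
import cv2,numpy as np,pickle
def ray(f,px,z):
    p=cv2.undistortPoints(np.array(px,float).reshape(-1,1,2),f["mtx"],np.array(f["distortion"])).reshape(-1,2)
    M=f["cam_to_world"];d=np.c_[p,np.ones(len(p))]@M[:3,:3].T;o=M[:3,3]
    return o+d*((z-o[2])/d[:,2])[:,None]
def proj(f,P):
    M=np.linalg.inv(f["cam_to_world"]);r=cv2.Rodrigues(M[:3,:3])[0]
    return cv2.projectPoints(np.array(P,float).reshape(-1,3),r,M[:3,3],f["mtx"],np.array(f["distortion"]))[0].reshape(-1,2)
E
python3 - <<'E'
from h import *
f=pickle.load(open("top0.pkl","rb"));im=f["img"][:,:,::-1].astype(int)
for p in [(315,230),(340,205),(280,190),(350,260),(290,255)]: print(p,im[p[1],p[0],::-1])
c=im[150:310,230:400].astype(np.uint8)
cv2.imwrite("pics/topc.png",cv2.resize(c,None,fx=3.6,fy=3.6,interpolation=cv2.INTER_CUBIC))
E
```

```text
(315, 230) [206 209 206]
(340, 205) [199 190 178]
(280, 190) [203 205 193]
(350, 260) [198 186 176]
(290, 255) [206 197 185]
```

View pics/topc.png

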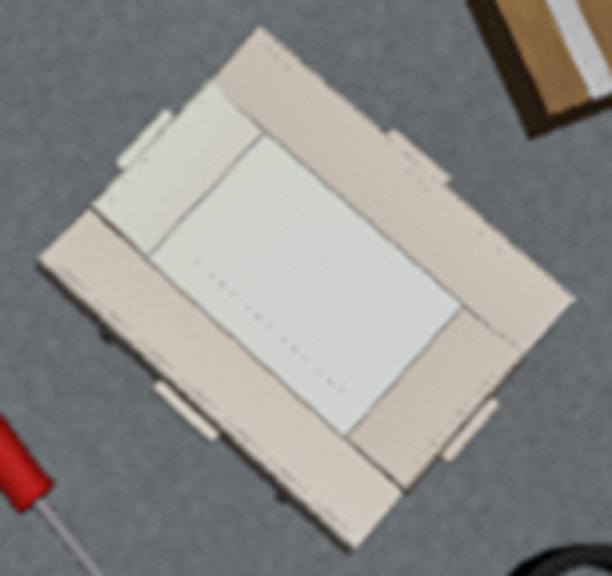

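The crop shows the white middle panel with corners at crop pixels (263,133), (461,304), (346,434) and (149,254). The four strips lie around it.

Run:
```python
from h import *
from plant import ctrl
from scipy.spatial.transform import Rotation as R
f=pickle.load(open("top0.pkl","rb"));g=pickle.load(open("scene0.pkl","rb"))
c=np.array([(263,133),(461,304),(346,434),(149,254)])/3.6+[230,150]-0.35
W=ray(f,c,80);print(W.round(1));print([np.linalg.norm(W[i]-W[(i+1)%4]).round(1) for i in range(4)])
C=W.mean(0)[:2]
lx=(W[1]-W[0]+W[2]-W[3])[:2];lx/=np.linalg.norm(lx);ly=np.array([-lx[1],lx[0]]);yaw=np.arctan2(lx[1],lx[0])
print("C",C,"yaw",np.degrees(yaw))
P={"+x":C+lx*87,"-x":C-lx*87,"+y":C+ly*67,"-y":C-ly*67}
for k,v in P.items():print(k,v.round(1), "scene px",proj(g,[*v,85]).round())
print("carton",ray(f,[387,158],50).round(),"tape",ray(f,[395,330],48).round(),"sd",ray(f,[(210,247),(240,288),(275,332)],15).round())
s=ctrl.sense();T=R.from_rotvec(s["orientation"]).as_matrix();print("tool",T.round(3))
print(s["tcp_pos"])
im=g["img"][:,:,::-1].copy()
for q in P.values(): cv2.circle(im,tuple(int(a) for a in proj(g,[*q,85])[0].round()),3,(0,0,255),1)
for q in W: cv2.circle(im,tuple(int(a) for a in proj(g,q)[0].round()),2,(255,0,0),1)
cv2.imwrite("pics/sc1.png",cv2.resize(im[150:280,190:350],None,fx=4,fy=4))
```

```text
[[605.6  38.4  80. ]
 [531.4 -59.9  80. ]
 [466.5 -10.5  80. ]
 [542.1  87.2  80. ]]
[np.float64(123.2), np.float64(81.6), np.float64(123.5), np.float64(80.1)]
C [536.4029115   13.79225806] yaw -127.39225011509293
+x [483.6 -55.3] scene px [[250. 176.]]
-x [589.2  82.9] scene px [[286. 230.]]
+y [589.6 -26.9] scene px [[233. 212.]]
-y [483.2  54.5] scene px [[298. 191.]]
carton [[ 682. -111.   50.]] tape [[ 380. -136.   48.]] sd [[496. 195.  15.]
 [427. 133.  15.]
 [357.  64.  15.]]
tool [[ 0.403 -0.915 -0.001]
 [-0.915 -0.403  0.001]
 [-0.001  0.    -1.   ]]
[ 292.00960052 -663.14246525  217.87040919]
```

View pics/sc1.png

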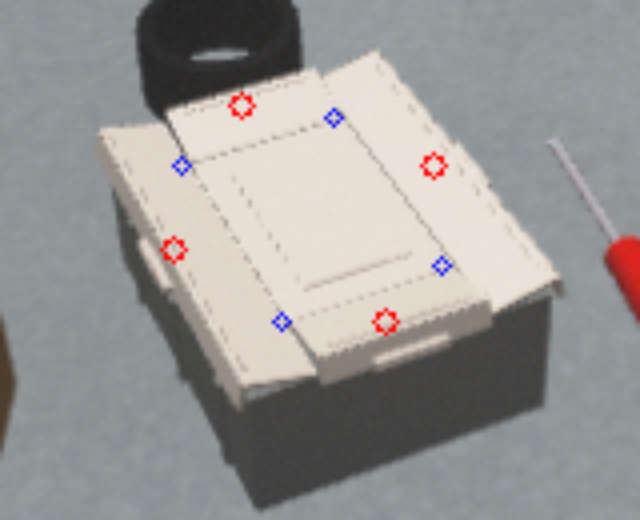

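```bash
python3 -m handwheel '19.14 60.82 -5 0 0 0.503 0;19.14 60.82 -5 0 0 0.503 0;19.14 60.82 -5 0 0 0.503 0;19.14 60.82 -5 0 0 0.503 0;19.14 60.82 -5 0 0 0.503 0;19.14 60.82 -5 0 0 0.503 0;19.14 60.82 -5 0 0 0.503 0;19.14 60.82 -5 0 0 0.503 0;19.14 60.82 -5 0 0 0.503 0;19.14 60.82 -5 0 0 0.503 0;19.14 60.82 -5 0 0 0.503 0;19.14 60.82 -5 0 0 0.503 0;19.14 60.82 -5 0 0 0.503 0;19.14 60.82 -8 0 0 0.503 0;19.14 60.82 -8 0 0 0.503 0;19.14 60.82 -8 0 0 0.503 0;19.14 60.82 -8 0 0 0.503 0;19.14 60.82 -8 0 0 0.503 0'
```

```text
clock: 1.9
tcp_pos: [483.7, -56.4, 139.5]
orientation: [-2.975, 1.01, -0.002]
force: [0.2, -0.1, -0.3]
gripper_width: 0.7
```

```bash
python3 -m handwheel '0 0.08 -2.5 0 0 0 0;0 0.08 -4 0 0 0 0;0 0.08 -4.7 0 0 0 0;0 0.08 -5 0 0 0 0;0 0.08 -5.1 0 0 0 0;0 0.08 -5.2 0 0 0 0;0 0.08 -5.3 0 0 0 0;0 0.08 -5.4 0 0 0 0;0 0.08 -5.5 0 0 0 0;0 0.08 -5.5 0 0 0 0'
```

```text
clock: 2.9
tcp_pos: [483.9, -54.4, 83.8]
orientation: [-2.975, 1.007, -0.001]
force: [0.3, -0.6, 0.2]
gripper_width: 0.5
```

```bash
python3 -m handwheel '0 0 -0.1 0 0 0 0;0 0 -0.2 0 0 0 0;0 0 -0.2 0 0 0 0';python3 -m handwheel '0 0 -0.1 0 0 0 0;0 0 -0.2 0 0 0 0;0 0 -0.2 0 0 0 0'
```

```text
clock: 3.2
tcp_pos: [483.6, -54.4, 81.4]
orientation: [2.976, -1.007, -0.0]
force: [-1.0, -0.7, 0.0]
gripper_width: 0.8
clock: 3.5
tcp_pos: [483.6, -54.5, 80.3]
orientation: [2.976, -1.007, 0.001]
force: [-2.2, 0.5, 13.7]
gripper_width: 0.5
```

```bash
python3 -m handwheel '0 0 -0.03 0 0 0 0;0 0 2.5 0 0 0 0;0 0 5 0 0 0 0;0 0 7 0 0 0 0;0 0 7 0 0 0 0'
python3 - <<'E'
from h import *
from plant import ctrl
for n in("top","scene"):
    f=ctrl.grab_frame(n);pickle.dump(f,open(n+"2.pkl","wb"))
    im=f["img"][:,:,::-1]; c=im[150:310,230:400] if n=="top" else im[130:290,180:350]
    cv2.imwrite(f"pics/{n}2.png",cv2.resize(c,None,fx=3.5,fy=3.5,interpolation=cv2.INTER_CUBIC))
E
```

```text
clock: 4.0
tcp_pos: [484.8, -54.6, 151.7]
orientation: [-2.974, 1.008, -0.006]
force: [1.1, 0.3, -0.4]
gripper_width: 0.6
```

View pics/top2.png

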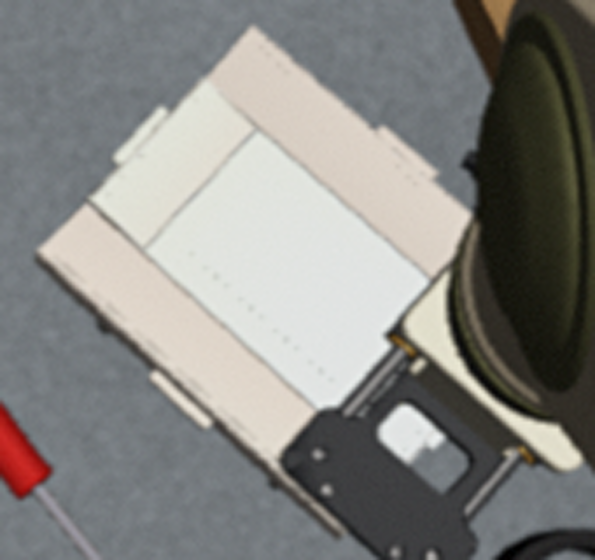

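View pics/scene2.png

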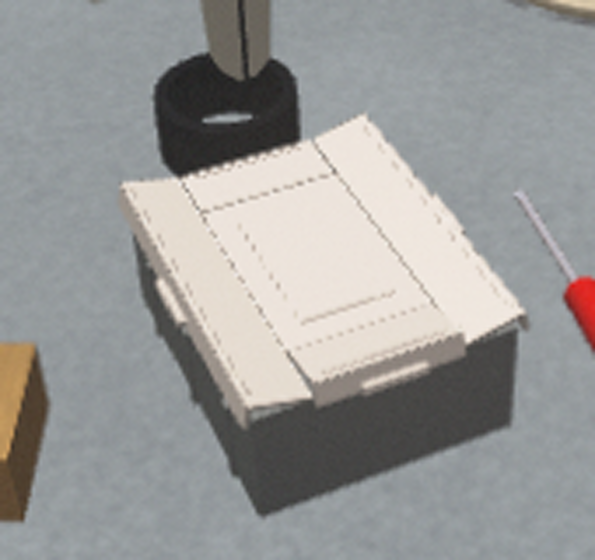

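The near (+x) strip now lies level in the scene view: the step at its corners, around (180,180) in the crop, has gone. The box has not moved. Next is the opposite strip.

```bash
python3 -m handwheel '10.56 13.75 0 0 0 0 0;10.56 13.75 0 0 0 0 0;10.56 13.75 0 0 0 0 0;10.56 13.75 0 0 0 0 0;10.56 13.75 -2 0 0 0 0;10.56 13.75 -5 0 0 0 0;10.56 13.75 -5.8 0 0 0 0;10.56 13.75 -6.1 0 0 0 0;10.56 13.75 -6.2 0 0 0 0;10.56 13.75 -6.3 0 0 0 0;10.56 13.75 -6.4 0 0 0 0;10.56 13.75 -6.4 0 0 0 0'; python3 -m handwheel '0 0 -0.1 0 0 0 0;0 0 -0.1 0 0 0 0';python3 -m handwheel '0 0 -0.1 0 0 0 0;0 0 -0.1 0 0 0 0';python3 -m handwheel '0 0 -0.1 0 0 0 0;0 0 -0.2 0 0 0 0'; python3 -m handwheel '0 0 -0.1 0 0 0 0;0 0 -0.2 0 0 0 0;0 0 -0.2 0 0 0 0'
```

```text
clock: 5.3
tcp_pos: [589.5, 82.9, 86.2]
orientation: [-2.975, 1.008, -0.002]
force: [-1.9, -0.8, 1.8]
gripper_width: 0.3
clock: 5.5
tcp_pos: [589.7, 82.9, 84.8]
orientation: [-2.975, 1.008, -0.002]
force: [1.0, 0.4, 0.0]
gripper_width: 0.3
clock: 5.7
tcp_pos: [589.3, 82.8, 83.5]
orientation: [2.975, -1.008, 0.0]
force: [1.2, 0.2, 0.3]
gripper_width: 0.7
clock: 5.9
tcp_pos: [589.2, 83.0, 81.5]
orientation: [2.976, -1.008, -0.0]
force: [-0.1, -0.5, 0.3]
gripper_width: 0.4
clock: 6.2
tcp_pos: [589.2, 83.0, 80.4]
orientation: [2.976, -1.008, 0.001]
force: [-1.7, -0.4, 9.9]
gripper_width: 0.5
```

```bash
python3 -m handwheel '0 0 -0.03 0 0 0 0;0 0 -0.03 0 0 0 0;0 0 4 0 0 0 0;0 0 7 0 0 0 0;0.04 -11 7 0 0 -1.57 0;0.04 -11 7 0 0 -1.57 0;0.04 -11 7 0 0 -1.57 0;0.04 -11 7 0 0 -1.57 0;0.04 -11 7 0 0 -1.57 0;0.04 -11 7 0 0 -1.57 0;0.04 -11 7 0 0 -1.57 0;0.04 -11 7 0 0 -1.57 0;0.04 -11 7 0 0 -1.57 0;0.04 -11 7 0 0 -1.57 0;0.04 -11 7 0 0 -1.57 0;0.04 -11 7 0 0 -1.57 0'
```

```text
clock: 7.8
tcp_pos: [589.5, -26.7, 149.5]
orientation: [1.392, -2.816, 0.0]
force: [0.0, 0.3, -0.1]
gripper_width: 0.4
```

```bash
python3 -m handwheel '0 0 -3 0 0 0 0;0 0 -5 0 0 0 0;0 0 -5.8 0 0 0 0;0 0 -6.1 0 0 0 0;0 0 -6.2 0 0 0 0;0 0 -6.3 0 0 0 0;0 0 -6.4 0 0 0 0'; python3 -m handwheel '0 0 -0.1 0 0 0 0;0 0 -0.2 0 0 0 0';python3 -m handwheel '0 0 -0.1 0 0 0 0;0 0 -0.2 0 0 0 0'; python3 -m handwheel '0 0 -0.1 0 0 0 0;0 0 -0.2 0 0 0 0;0 0 -0.2 0 0 0 0'
```

```text
clock: 8.5
tcp_pos: [589.8, -27.3, 86.4]
orientation: [-1.392, 2.815, -0.001]
force: [-1.2, -0.8, 3.7]
gripper_width: 0.6
clock: 8.7
tcp_pos: [590.2, -27.0, 83.9]
orientation: [-1.392, 2.815, -0.001]
force: [-0.3, 0.4, -0.2]
gripper_width: 0.3
clock: 8.9
tcp_pos: [589.7, -26.8, 81.5]
orientation: [-1.393, 2.816, 0.0]
force: [0.7, 0.2, -0.1]
gripper_width: 0.5
clock: 9.2
tcp_pos: [589.7, -26.9, 80.5]
orientation: [-1.392, 2.815, 0.0]
force: [-2.2, 1.3, 11.7]
gripper_width: 0.2
```

Snapped at about 85 mm, then met the hard stop. Next is the -y strip, at (483.2, 54.5).

```bash
python3 -m handwheel '0 0 -0.03 0 0 0 0;0 0 -0.03 0 0 0 0;0 0 4 0 0 0 0;0 0 7 0 0 0 0;-10.64 8.14 7 0 0 0 0;-10.64 8.14 7 0 0 0 0;-10.64 8.14 7 0 0 0 0;-10.64 8.14 7 0 0 0 0;-10.64 8.14 4 0 0 0 0;-10.64 8.14 1.5 0 0 0 0;-10.64 8.14 0.9 0 0 0 0;-10.64 8.14 0.8 0 0 0 0;-10.64 8.14 0.7 0 0 0 0;-10.64 8.14 0.6 0 0 0 0'; python3 -m handwheel '0 0 -0.1 0 0 0 0;0 0 -0.2 0 0 0 0';python3 -m handwheel '0 0 -0.1 0 0 0 0;0 0 -0.2 0 0 0 0'; python3 -m handwheel '0 0 -0.1 0 0 0 0;0 0 -0.2 0 0 0 0;0 0 -0.2 0 0 0 0'
```

```text
clock: 10.6
tcp_pos: [483.2, 54.1, 86.6]
orientation: [-1.392, 2.816, 0.0]
force: [-2.7, 0.7, 5.7]
gripper_width: 0.0
clock: 10.8
tcp_pos: [483.6, 54.2, 84.6]
orientation: [-1.392, 2.815, -0.0]
force: [-0.3, 0.4, 1.8]
gripper_width: 0.4
clock: 11.0
tcp_pos: [483.8, 54.3, 81.9]
orientation: [-1.392, 2.815, -0.001]
force: [-0.6, -0.4, -0.4]
gripper_width: 1.0
clock: 11.3
tcp_pos: [483.6, 54.3, 80.4]
orientation: [-1.392, 2.815, 0.0]
force: [-2.6, 0.5, 15.7]
gripper_width: -0.0
```

```bash
python3 -m handwheel '0 0 -0.03 0 0 0 0;0 0 4 0 0 0 0;0 0 8 0 0 0 0;0 0 14 0 0 0 0;0 0 14 0 0 0 0;5 -50 16 0 0 0 0;5 -50 16 0 0 0 0;5 -50 16 0 0 0 0;5 -50 16 0 0 0 0;5 -50 16 0 0 0 0;5 -50 16 0 0 0 0;5 -50 16 0 0 0 0;5 -50 16 0 0 0 0;5 -50 16 0 0 0 0;5 -50 16 0 0 0 0;5 -50 16 0 0 0 0;5 -50 16 0 0 0 0;5 -50 16 0 0 0 0;5 -50 16 0 0 0 0'
python3 - <<'E'
from h import *
from plant import ctrl
for n in("top","scene"):
    f=ctrl.grab_frame(n);pickle.dump(f,open(n+"3.pkl","wb"))
    im=f["img"][:,:,::-1]; c=im[150:310,230:400] if n=="top" else im[130:290,180:350]
    cv2.imwrite(f"pics/{n}3.png",cv2.resize(c,None,fx=3.6,fy=3.6,interpolation=cv2.INTER_CUBIC))
    d=cv2.absdiff(f["img"],pickle.load(open(n+"0.pkl","rb"))["img"]).max(2);cv2.imwrite(f"pics/{n}d.png",cv2.convertScaleAbs(d,alpha=3))
E
```

```text
clock: 13.2
tcp_pos: [533.7, -443.6, 239.3]
orientation: [-1.396, 2.814, 0.002]
force: [-0.4, -0.2, 0.3]
gripper_width: 0.5
```

View pics/top3.png

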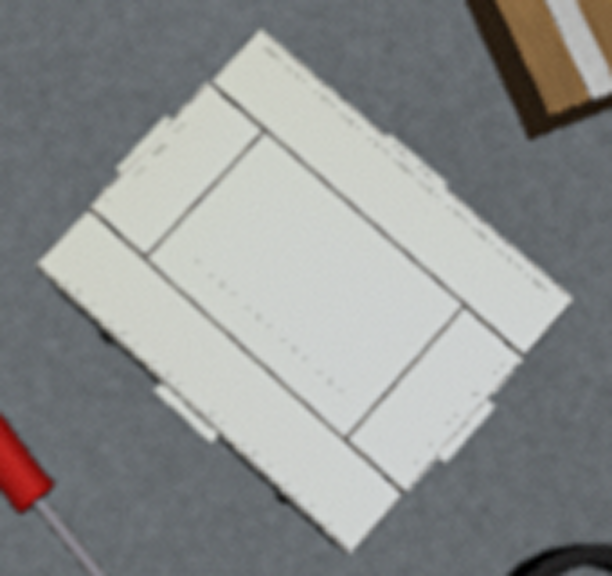

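View pics/scene3.png

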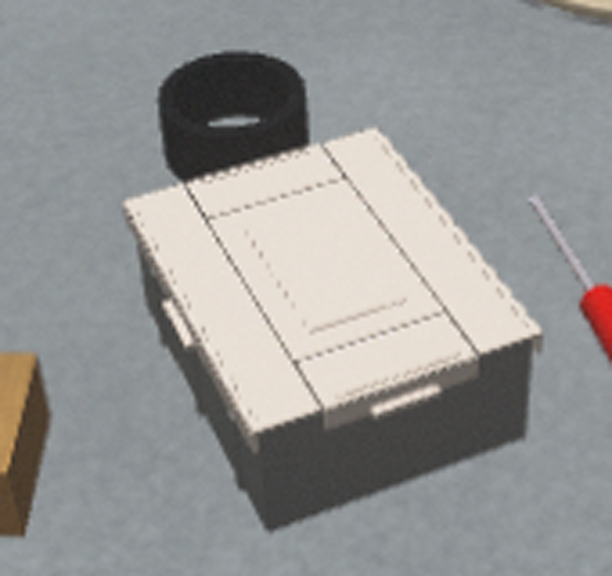

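View pics/topd.png

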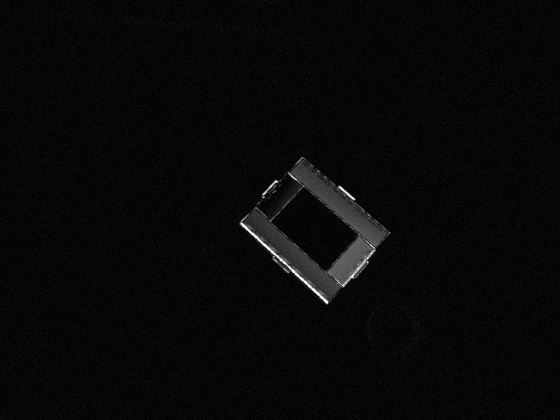

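All four strips now match the middle panel in shade. The difference image shows changes only on the rim (pixels about 241–389, 157–303), and the middle panel and the bystanders are unchanged. I'll let the arm settle, then hand in.

```bash
python3 -m handwheel '0 0 0 0 0 0 0;0 0 0 0 0 0 0;0 0 0 0 0 0 0'; python3 -c "
from plant import ctrl
print(ctrl.hand_in())"
```

```text
clock: 13.6
tcp_pos: [533.3, -445.4, 239.8]
orientation: [-1.393, 2.816, -0.0]
force: [-1.4, -0.4, 0.0]
gripper_width: 0.1
the job is handed in; nothing more can be done
None
```

I pressed all four rim strips from above with closed fingers, one at a time, and handed the job in at about 13.6 s. All four now look clipped.

- **Pressing:** I pressed in the order +x, -x, +y, -y. Which end is the box's own +x was not visible, so those names are mine. On all four strips there was almost no resistance just above the stop, then a firm 10 to 16 N at about 80 mm.
- **Final pictures:** All four strips lie level with the middle of the lid. The difference between the first and last top views shows changes only on the rim strips, so the box, carton, tape and screwdriver appear unmoved.
- **Finish:** The arm ended well clear, about 240 mm above the bench and 445 mm to its right.
- **Doubt:** I did not see the snap force peak itself, because force is only reported at the end of each move. The evidence for the clicks is the hard stops and the pictures. None of the checks disagreed.

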